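# Drift the joining spigot out of a bamboo tube

### The arm

A 6-joint arm with a two-finger parallel gripper is mounted at the origin on the work surface. World frame = base frame: x ahead of the robot, y to its left, z up, the work surface at z = 0. Lengths are in m, angles in rad, forces in N, time in s.
With the tool pointing down it reaches from about 0.35 to 1 m from the base axis. Payload 7.1 kg.
Tool frame: the origin (TCP) lies at the very end of the fingers, on their centre line; the grasp point (between the pads) lies 19 mm behind it; z points along the fingers, y is the line along which they close (so a half turn about z gives the same grasp; the last joint's range is limited). The gripper opens to 85 mm and grips with 20 to 120 N. Pads are 22 mm wide; open, the fingers measure 114 mm over their backs; the gripper's body (76 mm by 85 mm) begins 54 mm behind the grasp point. The pads swing forward as they close: fully open they stand 13 mm farther back than shut.
Start: joints at [-0.019, 0.423, 1.63, -0, 1.089, -0.019], TCP at [0.625, 0, 0.195] pointing down, gripper open.
Joint ranges: [-3, 3], [-0.9, 2.11], [0.09, 2.58], [-1.31, 4.45], [0.11, 2.69], [-2.54, 2.54]. Speed limits (rad/s): [2.39, 2.39, 3.01, 3.14, 3.14, 3.14].

### API

Orientations are given as [roll, pitch, yaw] about the fixed x, y, z axes, in that order (R = Rz(yaw) Ry(pitch) Rx(roll)).
In Python, from bench import arm gives the robot as it stands. The module is installed in compiled form; this text tells all that it offers.
- The arm moves only by the shell command python3 -m inch 'ROWS' [OPENING] [FORCE]. ROWS is a JSON object of lists of equal length, an entry for each row: "delta_pos": the shift along the tool's x, y, z normalised to -1 to 1, where 1 is 200 mm, a list of three; "delta_rot": the turn, a rotation vector about the tool's x, y, z normalised to -1 to 1, where 1 is 1.5 rad, a list of three. In form: {"delta_pos": [[dx, dy, dz], ...], "delta_rot": [[wx, wy, wz], ...]}. A call has 1 to 8 rows; each row shifts and turns the commanded pose from where the row before left it, along the tool's axes as they then stand; what a row does not reach is not made up. A row lasts 1/12 s, in which the tool goes at most 41.7 mm and 7.16 degrees, less where a joint would pass 70% of its speed; a pose out of reach is approached as far as the arm can. A call with a number of a shift or a turn outside -1 to 1 is refused whole. A call with a gripper value outside its range is refused whole. OPENING is the closure, from 0 (fully open) to 1 (shut), set as the call begins (- or left out, the last holds). The fingers move at their own pace and stop on an object; FORCE is the grip in N (left out, the last holds). Time passes only in rows, so rows that do not move let the fingers close. It gives the time, the measured TCP pose, the force, the opening and the grip force at its end, in the units of the state.
- arm.observe(): the state, without advancing time (a new reading comes with each control period).
- arm.snapshot(name): name is "scene" or "side" or "wrist"; returns (picture, depth): 384x512x3 uint8, blue, green, red; 384x512 float32, m along the optical axis (not along the pixel's ray), 0 where there is no reading.
- arm.get_calibration(name): a dict with "fov_y" (degrees; the focal length in pixels is half the picture's height over the tangent of half this angle, whatever the lens; pixels are square), "cx", "cy" (the principal point, pixels), "world_to_cam" (4x4, takes a point from world to camera coordinates). Camera axes: x right, y up, looking along -z (the intrinsics and any distortion apply to the point x, -y, -z); pixel columns grow to the right and rows downward; lengths in m; the calibration is good to about 2 mm. The wrist camera is an equidistant fisheye: a pixel r from the principal point sees the ray r / f radians off the axis. A picture is of the moment at which its call begins: read the wrist's pose just before it. get_calibration takes no time and is no camera call; for the wrist camera it gives the pose at the moment of the call.
- arm.finish_job(): hands the job in; it is judged then, once.
The state is a dict: "clock": time; "qpos": joint angles; "qd": joint speeds; "joint_efforts": joint torques, N m; "ee_pos": TCP position; "tool_rot": TCP orientation; "contact_force": force on the tool from outside, world axes, zero at the start; "wrist_torque": the same for the moment, N m; "width": finger opening in m; "grip_force": force on a finger pad.
Only numpy, scipy, OpenCV 4.12 (cv2) and the standard library are available. Lean on these libraries where they do the work, as an engineer would, in place of code of your own. Each camera call takes 0.05 s, during which the arm holds its last target. There are 200 camera calls.

### The job

The bamboo tube clamped in the orange pipe vise still has an aluminium spigot stuck inside it from the dry fit. Take the steel drift from its wooden rest, push it into the open end of the tube away from the green tray and drive the spigot right through, so that it drops into the tray under the far end. Then draw the drift out and lay it back in its rest; leave the other things on the bench where they lie.

Things in the scene. Friction and masses are not known exactly. Their poses are not given: they have to be found in the camera images.
- tube_near_mouth (a point): Centre of the tube's open near mouth, where the drift goes in. The bamboo tube is level, fixed, 150 mm long, outside diameter 44 mm, bore 34 mm right through, its axis 85 mm above the bench; the vise's base is 160 mm across the tube by 90 mm along it and 16 mm thick and its orange yoke stands 80 mm beyond this mouth, 144 mm wide and 286 mm high with its screw and handle bar. The point's +y axis points along the bore, into the tube, towards the far mouth.
- tube_far_mouth (a point): Centre of the tube's far mouth, 150 mm along +y from the near one; the spigot must come out here, above the tray.
- spigot_center (a point): Centre of the aluminium spigot: a solid turned plug 32 mm in diameter and 50 mm long, 0.1 kg, hidden in the bore (its centre 60 to 100 mm from the near mouth), its y axis along the tube. It is a snug fit: sliding it takes roughly 5 to 9 N all the way until it leaves the far mouth.
- tray_in (a point): Centre of the inner floor of the fixed green open tray under the tube's far mouth: 130 mm (x) by 170 mm (y) outside, walls 4 mm thick and 42 mm high, inner floor 4 mm above the bench.
- drift_grip (a point): Grip point of the steel drift, on the axis of its knurled handle. Handle: 22 mm in diameter, from 75 mm behind this point to 33 mm ahead of it; then a 10 mm rod, ending in a flat-faced head 20 mm in diameter and 12 mm long. Overall 272 mm, 0.42 kg, balancing about 20 mm ahead of this point (towards the head). +y points along the drift to the head. The drift is round and may roll about this axis.
- drift_tip (a point): Centre of the flat face of the drift's head, 197 mm ahead of the grip point along +y.
- rest_seat (a point): Where the drift's grip point lies when the drift sits in its rest: 48 mm above the bench. The fixed wooden rest is a 44 mm wide, 12 mm thick plank with two open-topped V saddles, each 16 mm along the drift: one 60 mm behind this point, under the rear of the handle, and one 125 mm ahead, under the rod; their arms reach up to 57 mm above the bench. +y is the way the drift's head points.
- pin_punch_center (a point): Bystander: centre of a small dark pin punch, 12 mm thick, 125 mm long, lying on the bench.
- spare_spigot_center (a point): Bystander: centre of a spare spigot, same as the one in the tube, standing on end on the bench.
- offcut_stub_center (a point): Bystander: centre of a bamboo stub, 32 mm in diameter and 55 mm long, lying on the bench.
- offcut_long_center (a point): Bystander: centre of a bamboo offcut, 28 mm in diameter and 150 mm long, lying on the bench near the vise.
- glue_bottle_center (a point): Bystander: centre of a white glue bottle, 54 mm in diameter and 130 mm high, standing.
- offcut_short_center (a point): Bystander: centre of a short bamboo offcut, 34 mm in diameter and 70 mm long, lying on the bench.
- tape_measure_center (a point): Bystander: centre of a yellow tape measure, 68 by 36 mm and 62 mm high, on the bench.
- hammer_grip (a point): Bystander: grip of a hammer, about 260 mm long, lying on the bench to the robot's right.

How it is judged:
By the outcome, as a careful person would: the job done as asked, in the order asked, and still so for the second after the job is handed in, with the robot touching nothing.
It also fails if it takes over 61 s, if anything falls off the work surface, if the arm or the gripper's body presses on something with over 40 N, if the wrist force passes 120 N, or if a joint passes its speed limit or range.

## Working session

There is one attempt and no reset: what is moved stays moved. The work goes in short steps, Python scripts to look and compute and a shell command to move; the robot and the scene stay as the last step left them, time stands still between calls to the robot, and variables do not carry over. Pictures are saved under pics/ and viewed, at most 10 in all, crops included, and the job is handed in when it is done.

```bash
mkdir -p pics; cat > h.py <<'E'
import numpy as np, cv2
from bench import arm
def snap(n,f):
    c=arm.get_calibration(n); im,d=arm.snapshot(n); cv2.imwrite('pics/%s.png'%f,im); np.savez('pics/%s.npz'%f,im=im,d=d,**{k:c[k] for k in c}); return im,d,c
def load(f): 
    z=np.load('pics/%s.npz'%f); return z['im'],z['d'],z
def cloud(d,c):
    f=d.shape[0]/2/np.tan(np.radians(float(c['fov_y']))/2)
    v,u=np.mgrid[:d.shape[0],:d.shape[1]]
    P=np.stack([(u-c['cx'])/f*d,-(v-c['cy'])/f*d,-d,np.ones_like(d)],-1)
    return (P@np.linalg.inv(c['world_to_cam']).T)[...,:3]
E
python3 - <<'E'
from h import *
for n in('scene','side'):
    im,d,c=snap(n,n+'0'); print({k:c[k] for k in c}, (d>0).mean())
print(arm.observe())
E
```

```text
{'fov_y': 54.92030329609093, 'cx': 253.4604082453453, 'cy': 192.9820131453505, 'world_to_cam': array([[ 0.04188184,  0.99906276,  0.01093227,  0.01411061],
       [-0.56244579,  0.01453211,  0.82670645,  0.27135368],
       [ 0.82577276, -0.0407728 ,  0.56252727, -1.58997698],
       [ 0.        ,  0.        ,  0.        ,  1.        ]])} 0.9960530598958334
{'fov_y': 50.13746066091258, 'cx': 256.58144299908116, 'cy': 193.1334915244966, 'world_to_cam': array([[-0.88738157, -0.46051718,  0.02186018,  0.49391275],
       [ 0.31641534, -0.57385209,  0.75536423, -0.27388515],
       [-0.33531369,  0.67721319,  0.65494047, -1.27348343],
       [ 0.        ,  0.        ,  0.        ,  1.        ]])} 0.9958902994791666
{'clock': 0.1, 'qpos': array([-1.90278782e-02,  4.23782775e-01,  1.63060757e+00, -4.21734513e-06,
        1.08856951e+00, -1.90147596e-02]), 'qd': array([ 5.82906126e-04, -1.27886293e-03, -1.47135604e-03,  2.11045171e-04,
        1.89205818e-03, -1.85542584e-05]), 'joint_efforts': array([ 5.57094211e-05, -5.58422327e+01, -2.82446283e+01, -1.17158891e-05,
        3.01709355e-03, -1.51726192e-05]), 'ee_pos': array([6.24467016e-01, 1.71774918e-05, 1.94314343e-01]), 'tool_rot': array([-3.14022563e+00, -2.22623959e-05,  1.57078515e+00]), 'contact_force': array([-0.01457309, -0.47699353, -0.4299364 ]), 'wrist_torque': array([ 9.80447809e-05, -2.20906749e-02, -3.58275642e-03]), 'grip_force': 0.0, 'width': 0.08539684163778412}
```

View pics/scene0.png

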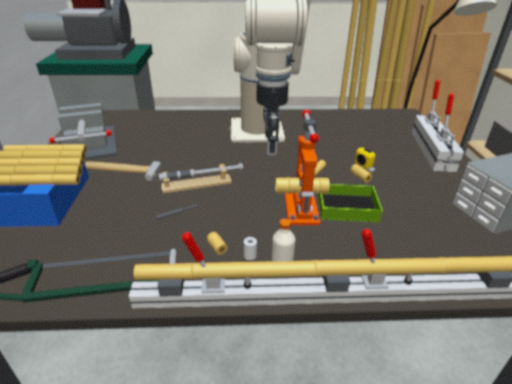

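View pics/side0.png

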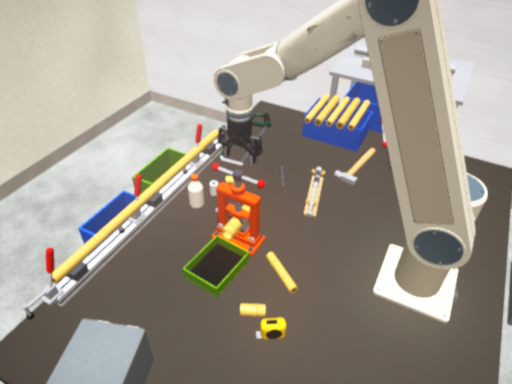

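The scene view shows the rest with the drift around (200,178), the tube's near mouth around (280,185), the orange vise at (305,190) and the tray at (350,203). In the side view the rest is at (315,190), the tube at (232,228) and the tray at (217,263). Next I'll zoom in and measure.

```bash
python3 - <<'E'
from h import *
a,d,c=load('scene0'); b,e,g=load('side0')
A=cv2.resize(a[130:240,150:400],(800,352),interpolation=cv2.INTER_CUBIC)
B=cv2.resize(b[150:300,170:340],(272,240),interpolation=cv2.INTER_CUBIC)
B2=cv2.resize(b[160:220,290:340],(200,240),interpolation=cv2.INTER_CUBIC)
B3=cv2.resize(b[180:260,200:280],(240,240),interpolation=cv2.INTER_CUBIC)
o=np.zeros((600,800,3),np.uint8);o[:352]=A;o[356:596,:272]=B;o[356:596,280:480]=B2;o[356:596,490:730]=B3
cv2.imwrite('pics/zoom.png',o)
for im,d,c,n in((a,d,c,'scene'),(b,e,g,'side')):
    P=cloud(d,c); hsv=cv2.cvtColor(im,cv2.COLOR_BGR2HSV)
    reg=(P[...,0]>.35)&(P[...,0]<1.0)&(abs(P[...,1])<.6)
    def rep(nm,m):
        q=P[m]; 
        if len(q)>5: print(n,nm,len(q),q.min(0).round(3),q.max(0).round(3),np.median(q,0).round(3))
    H,S,V=hsv[...,0],hsv[...,1],hsv[...,2]
    rep('green',reg&(H>35)&(H<50)&(S>120)&(P[...,2]<.06))
    m=reg&(H>12)&(H<30)&(S>50)&(V>90)&(P[...,2]>.005)
    N,L,st,ce=cv2.connectedComponentsWithStats(m.astype(np.uint8))
    for i in range(1,N):
        if st[i,4]>25: rep('wood px%s'%ce[i].round(),L==i)
    m=reg&((H<12)|(H>170))&(S>150)
    rep('orange',m)
    m=reg&(S<70)&(V>70)&(P[...,2]>.005)&(P[...,2]<.13)
    N,L,st,ce=cv2.connectedComponentsWithStats(m.astype(np.uint8))
    for i in range(1,N):
        if st[i,4]>15: rep('grey px%s'%ce[i].round(),L==i)
E
```

```text
scene green 1491 [ 0.437  0.157 -0.002] [0.642 0.369 0.046] [0.621 0.259 0.024]
scene wood px[ 68. 166.] 960 [ 0.4   -0.6    0.101] [ 0.606 -0.521  0.149] [ 0.552 -0.566  0.14 ]
scene wood px[309. 155.] 109 [0.591 0.089 0.205] [0.643 0.116 0.214] [0.621 0.102 0.212]
scene wood px[317. 169.] 64 [0.351 0.115 0.009] [0.645 0.208 0.199] [0.378 0.189 0.025]
scene wood px[361. 172.] 214 [0.36  0.308 0.006] [0.433 0.367 0.038] [0.406 0.333 0.026]
scene wood px[141. 169.] 56 [ 0.35  -0.443  0.007] [ 0.359 -0.392  0.026] [ 0.353 -0.414  0.018]
scene wood px[196. 182.] 668 [ 0.382 -0.332  0.005] [ 0.477 -0.107  0.056] [ 0.433 -0.224  0.013]
scene wood px[289. 190.] 513 [0.463 0.025 0.006] [0.632 0.095 0.124] [0.584 0.067 0.089]
scene wood px[320. 185.] 259 [0.498 0.113 0.007] [0.644 0.204 0.153] [0.59  0.152 0.098]
scene wood px[314. 206.] 29 [0.545 0.118 0.016] [0.638 0.146 0.077] [0.588 0.142 0.017]
scene wood px[285. 223.] 78 [0.647 0.013 0.011] [0.806 0.066 0.133] [0.797 0.025 0.13 ]
scene wood px[304. 220.] 49 [0.64  0.071 0.012] [0.653 0.128 0.02 ] [0.647 0.101 0.016]
scene wood px[217. 
[... 3271 characters left out ...]
5] [ 0.815 -0.473  0.017] [ 0.799 -0.531  0.012]
side grey px[137. 224.] 4193 [ 0.755 -0.339  0.005] [0.929 0.6   0.127] [0.888 0.236 0.039]
side grey px[282. 175.] 50 [ 0.55  -0.32   0.005] [ 0.613 -0.209  0.015] [ 0.582 -0.271  0.009]
side grey px[314. 191.] 251 [ 0.382 -0.328  0.006] [ 0.463 -0.067  0.063] [ 0.426 -0.22   0.053]
side grey px[340. 175.] 83 [ 0.351 -0.391  0.006] [ 0.4   -0.357  0.03 ] [ 0.371 -0.37   0.02 ]
side grey px[213. 187.] 89 [ 0.751 -0.068  0.006] [ 0.784 -0.034  0.055] [ 0.766 -0.043  0.042]
side grey px[245. 227.] 33 [0.539 0.091 0.064] [0.556 0.126 0.077] [0.544 0.108 0.071]
side grey px[148. 350.] 105 [0.549 0.583 0.005] [0.556 0.6   0.126] [0.551 0.593 0.069]
```

View pics/zoom.png

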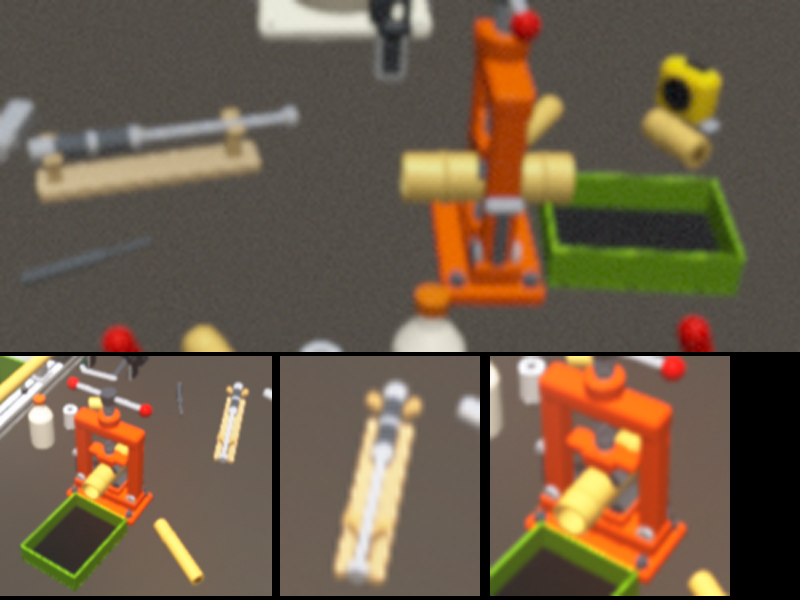

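The zoom confirms that the drift's head points to +y, with its ball-like head at zoom (290,115). The tube's near mouth is at zoom (405,175), and the tray sits beyond the yoke. Now I'll fit the axes from the depth points.

```bash
python3 - <<'E'
from h import *
def ax(q,xy=True):
    m=np.median(q[:,:2],0)
    for _ in range(4):
        v,w,x0,y0=cv2.fitLine(q[:,:2].astype(np.float32),cv2.DIST_HUBER,0,.01,.01).ravel()
        if w<0:v,w=-v,-w
        m=np.array([x0,y0]);u=np.array([v,w])
        r=(q[:,:2]-m)@[-w,v]; k=abs(r)<.03; q=q[k]
    s=(q[:,:2]-m)@u
    return m,u,s,q
def show(n,nm,m,u,s,q):
    lo,hi=np.percentile(s,[.7,99.3])
    print(n,nm,len(q),'ang from +y deg(toward -x)',np.degrees(np.arctan2(-u[0],u[1])).round(2),'ends',(m+u*lo).round(4),(m+u*hi).round(4),'len',round(hi-lo,4),'ztop',np.percentile(q[:,2],95).round(4))
D=[];T=[];RS=[];G=[]
for n in('scene','side'):
    im,d,c=load(n+'0'); P=cloud(d,c); X,Y,Z=P[...,0],P[...,1],P[...,2]
    H,S,V=np.moveaxis(cv2.cvtColor(im,cv2.COLOR_BGR2HSV),2,0)
    # drift: above z .045 (rod top .053, handle top .059), near rest
    k=(X>.36)&(X<.5)&(Y>-.345)&(Y<-.05)&(Z>.045)&(Z<.07)&(S<75); D.append(P[k]); show(n,'drift',*ax(P[k]))
    k=(X>.36)&(X<.5)&(Y>-.345)&(Y<-.05)&(Z>.006)&(Z<.018)&(H>10)&(H<30)&(S>75); RS.append(P[k]); show(n,'plank',*ax(P[k]))
    k=(X>.52)&(X<.66)&(Y>0)&(Y<.2)&(Z>.098)&(Z<.112)&(H>14)&(H<30)&(S>60); T.append(P[k]); show(n,'tube',*ax(P[k]))
    k=(X>.48)&(X<.7)&(Y>.12)&(Y<.4)&(Z>.036)&(Z<.047)&(H>35)&(H<50)&(S>120); G.append(P[k])
show('both','drift',*ax(np.vstack(D)));show('both','plank',*ax(np.vstack(RS)));show('both','tube',*ax(np.vstack(T)))
print('tray',cv2.minAreaRect(np.vstack(G)[:,:2].astype(np.float32)))
m,u,s,q=ax(np.vstack(T)); 
for a in np.arange(-.09,.1,.02):
    k=(s>a)&(s<a+.02); 
    if k.sum()>3: 
        z=q[k]; r=(z[:,:2]-m)@[-u[1],u[0]]; print((m+u*(a+.01)).round(3),k.sum(),z[:,2].max().round(4), 'lat',r.min().round(4),r.max().round(4))
print('yoke')
for n in('scene','side'):
    im,d,c=load(n+'0'); P=cloud(d,c); X,Y,Z=P[...,0],P[...,1],P[...,2]
    H,S,V=np.moveaxis(cv2.cvtColor(im,cv2.COLOR_BGR2HSV),2,0)
    k=((H<12)|(H>170))&(S>150)&(X>.4)&(X<.75)&(Y>-.05)&(Y<.22)
    for lo,hi in((.005,.03),(.03,.15),(.15,.22),(.22,.3)):
        z=P[k&(Z>lo)&(Z<hi)]
        if len(z)>9: print(n,lo,len(z),np.percentile(z,2,axis=0).round(3),np.percentile(z,98,axis=0).round(3))
E
```

```text
scene drift 391 ang from +y deg(toward -x) 15.31 ends [ 0.4619 -0.3303] [ 0.3911 -0.0716] len 0.2682 ztop 0.0603
scene plank 184 ang from +y deg(toward -x) 14.39 ends [ 0.4733 -0.3236] [ 0.419  -0.1122] len 0.2182 ztop 0.0153
scene tube 284 ang from +y deg(toward -x) -1.1 ends [0.5786 0.0257] [0.5814 0.1743] len 0.1486 ztop 0.1093
side drift 201 ang from +y deg(toward -x) 13.65 ends [ 0.4536 -0.3279] [ 0.3903 -0.0671] len 0.2683 ztop 0.0608
side plank 138 ang from +y deg(toward -x) 13.58 ends [ 0.4379 -0.3276] [ 0.3856 -0.1108] len 0.223 ztop 0.0143
side tube 202 ang from +y deg(toward -x) -1.72 ends [0.5654 0.0503] [0.5693 0.1792] len 0.129 ztop 0.1084
both drift 593 ang from +y deg(toward -x) 15.21 ends [ 0.4603 -0.3301] [ 0.3892 -0.0686] len 0.271 ztop 0.0605
both plank 339 ang from +y deg(toward -x) 17.15 ends [ 0.4735 -0.3235] [ 0.4063 -0.1057] len 0.2279 ztop 0.0152
both tube 484 ang from +y deg(toward -x) 0.57 ends [0.5772 0.0273] [0.5757 0.1785] len 0.1512 ztop 0.1091
tray ((0.5680725574493408, 0.25022879242897034), (0.174211785197258, 0.13511110842227936), 83.88169860839844)
[0.577 0.039] 51 0.1104 lat -0.0105 0.0141
[0.577 0.059] 84 0.1107 lat -0.0128 0.0227
[0.577 0.079] 56 0.1115 lat -0.0228 0.0166
[0.576 0.099] 5 0.1091 lat -0.0229 0.0275
[0.576 0.119] 27 0.1109 lat -0.0116 0.0278
[0.576 0.139] 93 0.1102 lat -0.016 0.0227
[0.576 0.159] 108 0.1102 lat -0.0185 0.0248
[0.576 0.179] 51 0.1094 lat -0.0187 0.0218
yoke
scene 0.005 203 [0.525 0.06  0.006] [0.653 0.149 0.029]
scene 0.03 389 [0.514 0.082 0.031] [0.646 0.119 0.148]
scene 0.15 327 [0.508 0.086 0.152] [0.644 0.119 0.219]
scene 0.22 161 [0.495 0.087 0.221] [0.66  0.12  0.286]
side 0.005 165 [0.49  0.073 0.006] [0.647 0.154 0.03 ]
side 0.03 700 [0.498 0.097 0.032] [0.64  0.133 0.146]
side 0.15 474 [0.499 0.095 0.152] [0.639 0.129 0.218]
side 0.22 160 [0.484 0.097 0.221] [0.654 0.13  0.287]
```

```bash
python3 - <<'E'
from h import *
from scipy.optimize import least_squares
def fit(q,c0,z,rad,zfree=True):
    # axis at (c0+o*n)+s*u ; param: offset, angle, dz
    def dist(p):
        u=np.array([-np.sin(p[1]),np.cos(p[1])]); w=q[:,:2]-c0; s=w@u; n=w@[u[1],-u[0]]-p[0]
        return s,np.hypot(n,q[:,2]-z-p[2])
    def res(p):
        s,r=dist(p); return r-rad(s)
    r=least_squares(lambda p:np.r_[res(p),p[2]*3],[0,A0,0],loss='soft_l1',f_scale=.0015)
    p=r.x;u=np.array([-np.sin(p[1]),np.cos(p[1])]); s,_=dist(p); ok=abs(res(p))<.004
    lo,hi=np.percentile(s[ok],[.5,99.5]); o=c0+p[0]*np.array([u[1],-u[0]])
    print(len(q),ok.sum(),'ang',np.degrees(p[1]).round(2),'dz',p[2].round(4),'ends',(o+lo*u).round(4),(o+hi*u).round(4),round(hi-lo,4)); return o,u
Q={}
for n in('scene','side'):
    im,d,c=load(n+'0'); P=cloud(d,c); X,Y,Z=P[...,0],P[...,1],P[...,2]
    H,S,V=np.moveaxis(cv2.cvtColor(im,cv2.COLOR_BGR2HSV),2,0)
    Q[n,'d']=P[(X>.36)&(X<.5)&(Y>-.345)&(Y<-.05)&(Z>.04)&(Z<.07)&(S<75)]
    Q[n,'t']=P[(X>.53)&(X<.63)&(Y>0)&(Y<.2)&(Z>.07)&(Z<.112)&(H>14)&(H<30)&(S>60)]
for n in('scene','side',0):
    g=lambda k:Q[n,k] if n else np.vstack([Q['scene',k],Q['side',k]])
    A0=.0; print(n,'tube');fit(g('t'),np.array([.576,.1]),.085,lambda s:.022+0*s)
    A0=.27; print(n,'drift');o,u=fit(g('d'),np.array([.4603,-.3301])+.075*np.array([-.262,.965]),.048,lambda s:np.where(s<.033,.011,np.where(s<.185,.005,.01)))
E
```

```text
scene tube
598 575 ang -1.93 dz 0.0013 ends [0.5674 0.0259] [0.5724 0.175 ] 0.1492
scene drift
413 379 ang 13.46 dz 0.0014 ends [ 0.4531 -0.333 ] [ 0.3905 -0.0714] 0.269
side tube
302 258 ang -1.82 dz -0.0001 ends [0.5692 0.0501] [0.5733 0.1793] 0.1292
side drift
209 192 ang 13.75 dz 0.0001 ends [ 0.454  -0.3285] [ 0.3901 -0.0672] 0.2689
0 tube
900 834 ang -2.08 dz 0.0008 ends [0.5675 0.0267] [0.573  0.1788] 0.1522
0 drift
622 560 ang 13.45 dz 0.001 ends [ 0.4533 -0.3323] [ 0.3901 -0.068 ] 0.2718
```

```bash
python3 -m inch '{"delta_pos":[[-0.1625,-0.1175,0.0375],[-0.1625,-0.1175,0.0375],[-0.1625,-0.1175,0.0375],[-0.1625,-0.1175,0.0375],[-0.1625,-0.1175,0.0375],[-0.1625,-0.1175,0.0375],[-0.1625,-0.1175,0.0375],[-0.1625,-0.1175,0.0375]],"delta_rot":[[0,0,0],[0,0,0],[0,0,0],[0,0,0],[0,0,0],[0,0,0],[0,0,-0.0785],[0,0,-0.0785]]}' 0 60
cat >> h.py <<'E'
from scipy.spatial.transform import Rotation as Ro
def err(p,yaw,pitch=0,roll=np.pi):
    """remaining shift (tool axes, normalised) and turn (normalised) to pose"""
    o=arm.observe(); R=Ro.from_euler('xyz',o['tool_rot']); T=Ro.from_euler('xyz',[roll,pitch,yaw])
    print('t',round(o['clock'],2),'pos',o['ee_pos'].round(4),'rpy',np.degrees(o['tool_rot']).round(2),'F',o['contact_force'].round(1),'w',round(o['width'],4),'g',round(o['grip_force'],1))
    print('dpos',(R.inv().apply(np.array(p)-o['ee_pos'])/.2).round(4),'drot',((R.inv()*T).as_rotvec()/1.5).round(4))
E
python3 -c "
from h import *
err([.4362,-.26,.029],np.radians(103.5))"
```

```text
clock: 0.77
ee_pos: [0.4413, -0.2592, 0.1353]
tool_rot: [-3.141, -0.001, 1.797]
contact_force: [1.1, 0.8, 0.3]
width: 0.0854
grip_force: 0.0
t 0.77 pos [ 0.4413 -0.2592  0.1353] rpy [-1.7995e+02 -5.0000e-02  1.0298e+02] F [1.1 0.8 0.3] w 0.0854 g 0.0
dpos [ 0.0014 -0.0251  0.5316] drot [-0.0006 -0.0006 -0.0061]
```

```bash
python3 -m inch '{"delta_pos":[[0,0,0.17],[0,0,0.17],[0,0,0]],"delta_rot":[[0,0,0],[0,0,0],[0,0,0]]}' 
python3 -c "
from h import *
err([.4362,-.26,.029],np.radians(103.5))
snap('wrist','w1')"
```

```text
clock: 1.02
ee_pos: [0.4391, -0.2569, 0.0629]
tool_rot: [-3.135, -0.007, 1.79]
contact_force: [-0.9, 1.1, -0.8]
width: 0.0857
grip_force: 0.0
t 1.02 pos [ 0.4391 -0.2569  0.0629] rpy [-179.6    -0.39  102.57] F [-0.9  1.1 -0.8] w 0.0857 g 0.0
dpos [-0.013  -0.0162  0.1694] drot [-0.0047 -0.0046 -0.0108]
```

View pics/w1.png

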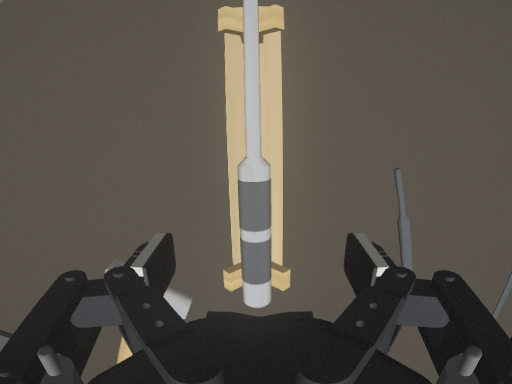

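The wrist view shows the drift centred between the open fingers, with the handle at column 255 and the pads at columns 160 and 365. I'll descend and grip.

```bash
python3 -m inch '{"delta_pos":[[-0.013,-0.016,0.1],[0,0,0.07],[0,0,0]],"delta_rot":[[-0.004,-0.004,-0.01],[0,0,0],[0,0,0]]}' 
python3 -c "
from h import *
err([.4362,-.26,.029],np.radians(103.5))"
python3 -m inch '{"delta_pos":[[0,0,0],[0,0,0],[0,0,0],[0,0,0],[0,0,0],[0,0,0]],"delta_rot":[[0,0,0],[0,0,0],[0,0,0],[0,0,0],[0,0,0],[0,0,0]]}' 1 70
python3 -c "
from h import *
err([.4362,-.26,.029],np.radians(103.5))"
```

```text
clock: 1.32
ee_pos: [0.4406, -0.261, 0.0336]
tool_rot: [3.137, 0.005, 1.808]
contact_force: [0.0, 0.8, -0.6]
width: 0.0854
grip_force: 0.0
t 1.32 pos [ 0.4406 -0.261   0.0336] rpy [179.74   0.26 103.58] F [ 0.   0.8 -0.6] w 0.0854 g 0.0
dpos [ 0.0103 -0.0205  0.0228] drot [0.0031 0.0031 0.001 ]
clock: 1.82
ee_pos: [0.4413, -0.2618, 0.0344]
tool_rot: [3.135, 0.007, 1.807]
contact_force: [0.3, -0.4, -0.4]
width: 0.0122
grip_force: 0.0
t 1.82 pos [ 0.4413 -0.2618  0.0344] rpy [179.63   0.38 103.55] F [ 0.3 -0.4 -0.4] w 0.0122 g 0.0
dpos [ 0.0151 -0.0227  0.0269] drot [0.0043 0.0044 0.0006]
```

```bash
python3 -c "
from h import *
err([.4362,-.26,.029],np.radians(103.5))
a=snap('wrist','w2')[0]; s=snap('scene','s2')[0]; b=snap('side','b2')[0]
err([.4362,-.26,.029],np.radians(103.5))
o=np.zeros((600,800,3),np.uint8);o[:300,:400]=cv2.resize(a,(400,300));o[:300,400:]=cv2.resize(s[120:210,140:260],(400,300));o[300:,:400]=cv2.resize(b[135:240,260:400],(400,300))
cv2.imwrite('pics/z2.png',o)"
```

```text
t 1.82 pos [ 0.4413 -0.2618  0.0344] rpy [179.63   0.38 103.55] F [ 0.3 -0.4 -0.4] w 0.0122 g 0.0
dpos [ 0.0151 -0.0227  0.0269] drot [0.0043 0.0044 0.0006]
t 1.97 pos [ 0.441  -0.2618  0.034 ] rpy [179.65   0.35 103.54] F [ 1.2 -0.3 -0.4] w 0.0001 g 0.0
dpos [ 0.0145 -0.0215  0.0249] drot [0.004  0.0041 0.0005]
```

View pics/z2.png

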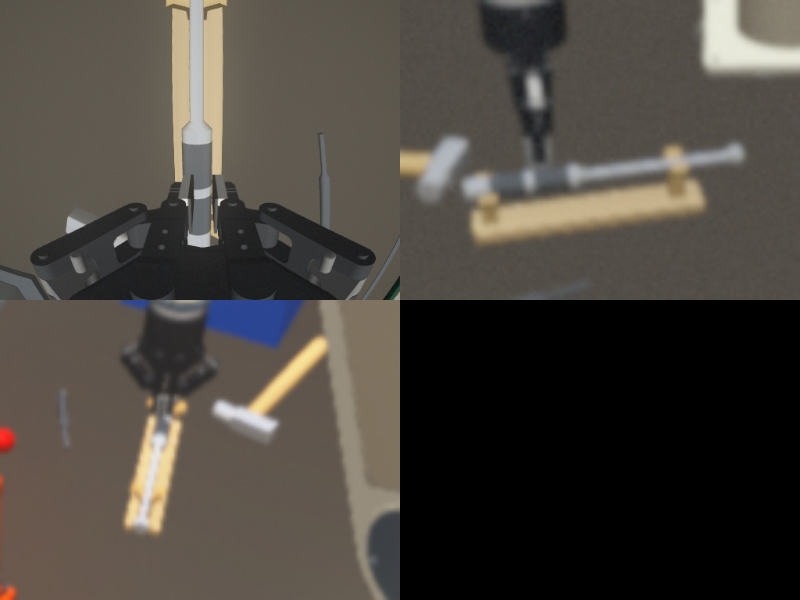

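```bash
python3 - <<'E'
from h import *
for n in('scene','side'):
    im,d,c=snap(n,n+'3'); P=cloud(d,c); X,Y,Z=np.moveaxis(P,2,0)
    k=(abs(X-.44)<.08)&(abs(Y+.26)<.09)&(Z>.06)
    for z in np.arange(.06,.16,.01):
        q=P[k&(Z>z)&(Z<=z+.01)]
        if len(q): print(n,z.round(3),len(q),q.min(0).round(3),q.max(0).round(3))
    q=P[(abs(X-.44)<.1)&(abs(Y+.2)<.15)&(Z>.04)&(Z<.066)]; print(n,len(q))
E
python3 -c "
from h import *
im,d,c=load('scene3');im2=load('side3')[0]
o=np.hstack([cv2.resize(im[130:200,155:225],(400,400),interpolation=2),cv2.resize(im2[140:210,280:350],(400,400),interpolation=2)]);cv2.imwrite('pics/z3.png',o)
err([.4362,-.26,.029],np.radians(103.5))"
```

```text
scene 0.06 31 [ 0.428 -0.331  0.06 ] [ 0.46  -0.235  0.063]
scene 0.07 12 [ 0.444 -0.272  0.07 ] [ 0.451 -0.253  0.078]
scene 0.08 17 [ 0.444 -0.272  0.081] [ 0.458 -0.253  0.09 ]
scene 0.09 23 [ 0.44  -0.274  0.09 ] [ 0.458 -0.251  0.1  ]
scene 0.1 17 [ 0.445 -0.273  0.1  ] [ 0.456 -0.251  0.11 ]
scene 0.11 7 [ 0.439 -0.275  0.115] [ 0.472 -0.244  0.12 ]
scene 0.12 19 [ 0.445 -0.274  0.12 ] [ 0.48  -0.243  0.13 ]
scene 0.13 17 [ 0.457 -0.274  0.132] [ 0.486 -0.241  0.14 ]
scene 0.14 25 [ 0.427 -0.283  0.141] [ 0.496 -0.239  0.15 ]
scene 0.15 41 [ 0.45  -0.275  0.15 ] [ 0.504 -0.238  0.16 ]
scene 446
side 0.06 6 [ 0.429 -0.251  0.06 ] [ 0.438 -0.228  0.063]
side 0.07 10 [ 0.428 -0.262  0.071] [ 0.45  -0.251  0.079]
side 0.08 17 [ 0.428 -0.263  0.08 ] [ 0.45  -0.248  0.09 ]
side 0.09 15 [ 0.428 -0.261  0.091] [ 0.452 -0.247  0.1  ]
side 0.1 17 [ 0.427 -0.275  0.101] [ 0.452 -0.248  0.109]
side 0.11 30 [ 0.409 -0.269  0.111] [ 0.466 -0.24   0.12 ]
side 0.12 60 [ 0.402 -0.28   0.12 ] [ 0.476 -0.238  0.13 ]
side 0.13 45 [ 0.394 -0.276  0.13 ] [ 0.484 -0.238  0.14 ]
side 0.14 46 [ 0.386 -0.277  0.14 ] [ 0.489 -0.236  0.15 ]
side 0.15 70 [ 0.378 -0.274  0.15 ] [ 0.497 -0.233  0.16 ]
side 230
t 2.07 pos [ 0.441  -0.2618  0.0339] rpy [179.66   0.34 103.54] F [-0.  -1.2 -0.7] w -0.0002 g 0.0
dpos [ 0.0143 -0.0213  0.0243] drot [0.0039 0.004  0.0005]
```

View pics/z3.png

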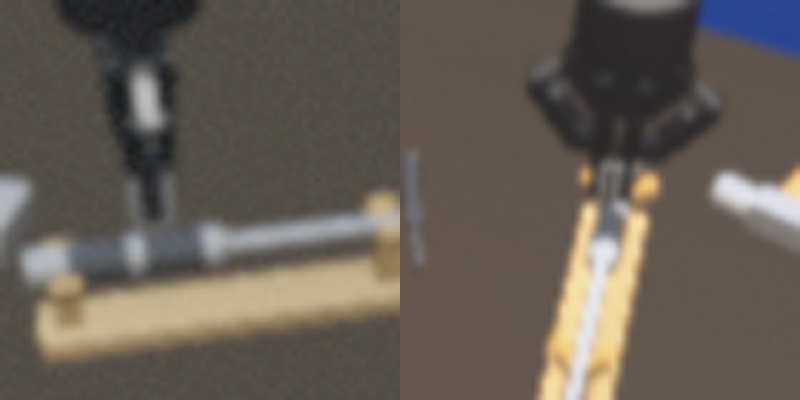

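The pads have shut just above the handle, with tips at z≈0.066 although the reported TCP z is 0.034. I'll check the offset against the start picture.

```bash
python3 - <<'E'
from h import *
for f,cx,cy,zz in(('scene0',.6245,0,.194),('side0',.6245,0,.194),('scene3',.441,-.262,.034),('side3',.441,-.262,.034)):
    im,d,c=load(f); P=cloud(d,c); X,Y,Z=np.moveaxis(P,2,0)
    k=(abs(X-cx)<.06)&(abs(Y-cy)<.03)&(Z>.064)
    print(f,'tip z',np.sort(Z[k])[:12].round(3),'n',k.sum())
im,d,c=load('side0');P=cloud(d,c);k=(abs(P[...,0]-.6245)<.07)&(abs(P[...,1])<.04)&(P[...,2]>.1)
for z in np.arange(.15,.33,.01):
    q=P[k&(P[...,2]>z)&(P[...,2]<=z+.01)]
    if len(q): print(z.round(2),q[:,0].min().round(3),q[:,0].max().round(3),q[:,1].min().round(3),q[:,1].max().round(3))
o=arm.observe(); print(o['qpos'])
E
```

```text
scene0 tip z [0.072 0.072 0.077 0.078 0.082 0.083 0.083 0.087 0.089 0.093 0.095 0.097] n 3369
side0 tip z [0.242 0.242 0.246 0.246 0.247 0.248 0.248 0.248 0.249 0.249 0.249 0.249] n 1084
scene3 tip z [0.07  0.071 0.072 0.074 0.076 0.076 0.077 0.077 0.077 0.078 0.078 0.078] n 2282
side3 tip z [0.071 0.072 0.073 0.073 0.075 0.075 0.077 0.077 0.079 0.079 0.08  0.081] n 947
0.24 0.572 0.672 -0.011 0.013
0.25 0.57 0.683 -0.008 0.013
0.26 0.568 0.681 -0.01 0.013
0.27 0.568 0.682 -0.014 0.015
0.28 0.557 0.687 -0.007 0.015
0.29 0.555 0.693 -0.01 0.017
0.3 0.555 0.694 -0.015 0.018
0.31 0.556 0.694 -0.016 0.021
0.32 0.555 0.69 -0.011 0.022
[-5.58893532e-01  5.12656202e-01  1.97458735e+00  1.75345407e-05
  6.45936814e-01 -7.95317250e-01]
```

Both the start and current pictures put the real fingertips about 34 mm above the reported TCP along the tool axis, while the lateral position agrees. I'll correct for that by opening, going down and gripping at a reported z of about −0.005.

```bash
python3 -m inch '{"delta_pos":[[0,0,0],[0,0,0],[0,0,0],[0,0,0],[0,0,0],[0,0,0],[0.014,-0.021,0],[0,0,0]],"delta_rot":[[0,0,0],[0,0,0],[0,0,0],[0,0,0],[0,0,0],[0,0,0],[0.004,0.004,0],[0,0,0]]}' 0
python3 -m inch '{"delta_pos":[[0,0,0.06],[0,0,0.06],[0,0,0],[0,0,0]],"delta_rot":[[0,0,0],[0,0,0],[0,0,0],[0,0,0]]}'
python3 - <<'E'
from h import *
err([.4362,-.26,-.005],np.radians(103.5))
for n in('scene','side'):
    im,d,c=snap(n,n+'4'); P=cloud(d,c); X,Y,Z=np.moveaxis(P,2,0)
    k=(abs(Y+.26)<.03)&(abs(X-.436)<.07)&(abs(X-.436)>.025)&(Z>.02)
    print(n,np.sort(Z[k])[:10].round(3))
E
```

```text
clock: 2.73
ee_pos: [0.4355, -0.2597, 0.0338]
tool_rot: [-3.141, -0.001, 1.807]
contact_force: [-0.6, -0.5, -0.5]
width: 0.0854
grip_force: 0.0
clock: 3.07
ee_pos: [0.4355, -0.2595, 0.0091]
tool_rot: [-3.14, -0.002, 1.807]
contact_force: [-0.2, -0.6, 0.1]
width: 0.0855
grip_force: 0.0
t 3.07 pos [ 0.4355 -0.2595  0.0091] rpy [-1.7990e+02 -9.0000e-02  1.0355e+02] F [-0.2 -0.6  0.1] w 0.0855 g 0.0
dpos [-0.0032  0.0031  0.0703] drot [-0.0011 -0.0011  0.0005]
scene [0.06  0.06  0.061 0.061 0.061 0.062 0.062 0.062 0.063 0.064]
side [0.059 0.059 0.06  0.062 0.066 0.067 0.068 0.068 0.068 0.068]
```

```bash
python3 -m inch '{"delta_pos":[[0,0,0.075],[0,0,0]],"delta_rot":[[0,0,0],[0,0,0]]}'
python3 -m inch '{"delta_pos":[[0,0,0],[0,0,0],[0,0,0],[0,0,0],[0,0,0],[0,0,0]],"delta_rot":[[0,0,0],[0,0,0],[0,0,0],[0,0,0],[0,0,0],[0,0,0]]}' 1 70
```

```text
clock: 3.33
ee_pos: [0.4357, -0.2597, -0.006]
tool_rot: [-3.141, -0.001, 1.807]
contact_force: [-0.9, 0.0, -0.7]
width: 0.0859
grip_force: 0.0
clock: 3.83
ee_pos: [0.4364, -0.2602, -0.0046]
tool_rot: [3.141, 0.0, 1.807]
contact_force: [-1.3, 0.3, 5.3]
width: 0.0198
grip_force: 68.1
```

```bash
python3 -m inch '{"delta_pos":[[0,0,-0.1],[0,0,-0.15],[0,0,-0.1],[0,0,0]],"delta_rot":[[0,0,0],[0,0,0],[0,0,0],[0,0,0]]}'
python3 -m inch '{"delta_pos":[[0.037,0.168,0],[0.037,0.168,0],[0.037,0.168,0],[0.037,0.168,0],[0,0,0],[0,0,0],[0,0,0],[0,0,0]],"delta_rot":[[0,0,0],[0,0,0],[0,0,0],[0,0,0],[0,0,0.06],[0,0,0.06],[0,0,0.06],[0,0,0]]}'
python3 - <<'E'
from h import *
from scipy.optimize import least_squares
err([.560,-.2,.032],np.radians(88.05))
for n in('scene','side'):
    im,d,c=snap(n,n+'5'); P=cloud(d,c); X,Y,Z=np.moveaxis(P,2,0)
    S=cv2.cvtColor(im,cv2.COLOR_BGR2HSV)[...,1]
    q=P[(abs(X-.562)<.04)&(Y>-.155)&(Y<.02)&(Z>.07)&(Z<.16)&(S<90)]
    q=q[abs(q[:,2]-np.median(q[:,2]))<.03]
    f=lambda p:np.hypot(q[:,0]-p[0]-p[1]*(q[:,1]+.1),q[:,2]-p[2]-p[3]*(q[:,1]+.1))-.005
    r=least_squares(f,[.562,0,.118,0],loss='soft_l1',f_scale=.0015).x
    print(n,len(q),'x,dx/dy,z,dz/dy at y=-.1',r.round(4),'tip y',np.percentile(q[:,1],99).round(4),q[:,1].max().round(4))
E
```

```text
clock: 4.17
ee_pos: [0.4383, -0.2613, 0.0681]
tool_rot: [3.138, 0.004, 1.807]
contact_force: [1.1, -0.2, -3.2]
width: 0.0196
grip_force: 69.7
clock: 4.83
ee_pos: [0.559, -0.1991, 0.0632]
tool_rot: [-3.139, -0.001, 1.535]
contact_force: [0.6, 0.3, -4.3]
width: 0.0196
grip_force: 70.0
t 4.83 pos [ 0.559  -0.1991  0.0632] rpy [-1.7986e+02 -4.0000e-02  8.7930e+01] F [ 0.6  0.3 -4.3] w 0.0196 g 70.0
dpos [-0.0046  0.0054  0.1557] drot [-0.0016 -0.0005 -0.0014]
scene 213 x,dx/dy,z,dz/dy at y=-.1 [0.5627 0.0522 0.117  0.0119] tip y -0.0039 -0.0036
side 75 x,dx/dy,z,dz/dy at y=-.1 [0.5631 0.0132 0.1163 0.0488] tip y -0.0032 -0.0017
```

The drift is held level on the bore axis line, with its tip at y≈−0.003. I'll lower it 31 mm and enter the bore gently.

```bash
python3 -m inch '{"delta_pos":[[-0.004,0.006,0.08],[0,0,0.075],[0,0,0],[0.1,0,0],[0.1,0,0],[0.05,0,0],[0,0,0]],"delta_rot":[[0,0,0],[0,0,0],[0,0,0],[0,0,0],[0,0,0],[0,0,0],[0,0,0]]}' - 95
python3 - <<'E'
from h import *
err([.560,-.15,.032],np.radians(88.05))
im,d,c=snap('scene','scene6'); im2,_,_=snap('side','side6')
cv2.imwrite('pics/z6.png',np.hstack([cv2.resize(im[140:220,230:330],(400,320),interpolation=2),cv2.resize(im2[140:260,180:330],(400,320),interpolation=2)]))
im,d,c=load('scene0');P=cloud(d,c);H,S,V=np.moveaxis(cv2.cvtColor(im,cv2.COLOR_BGR2HSV),2,0)
q=P[(P[...,2]>.23)&(abs(P[...,0]-.57)<.2)&(abs(P[...,1]-.1)<.12)&(S>120)]
for x in np.arange(.44,.74,.03):
    k=abs(q[:,0]-x)<.015
    if k.any(): print(x.round(2),k.sum(),q[k].min(0).round(3),q[k].max(0).round(3))
E
```

```text
clock: 5.52
ee_pos: [0.5626, -0.1489, 0.0341]
tool_rot: [-3.141, -0.0, 1.54]
contact_force: [-0.2, -0.8, -3.7]
width: 0.0193
grip_force: 93.2
t 5.52 pos [ 0.5626 -0.1489  0.0341] rpy [-1.7996e+02 -2.0000e-02  8.8250e+01] F [-0.2 -0.8 -3.7] w 0.0193 g 93.2
dpos [-0.0058 -0.0126  0.0103] drot [-0.0005 -0.0002  0.0023]
0.5 34 [0.489 0.097 0.269] [0.503 0.12  0.286]
0.56 12 [0.561 0.087 0.233] [0.573 0.096 0.24 ]
0.59 34 [0.576 0.086 0.23 ] [0.591 0.111 0.237]
0.65 72 [0.647 0.091 0.267] [0.661 0.113 0.286]
```

View pics/z6.png

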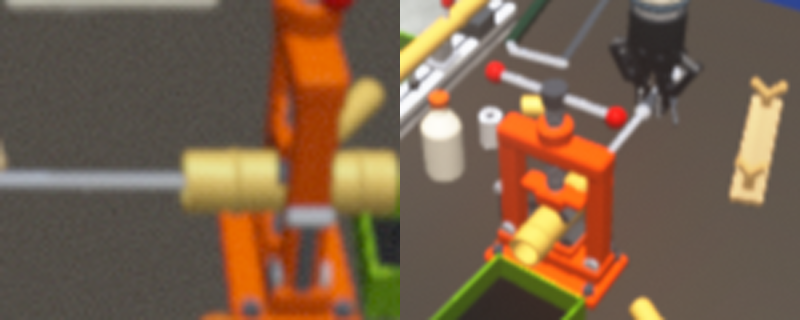

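The rod enters the mouth centred, at left crop (185,180). Now I'll drive.

```bash
python3 -m inch '{"delta_pos":[[0.05,0,0],[0.05,0,0],[0.05,0,0],[0.05,0,0],[0.05,0,0],[0.05,0,0]],"delta_rot":[[0,0,0],[0,0,0],[0,0,0],[0,0,0],[0,0,0],[0,0,0]]}'
python3 -m inch '{"delta_pos":[[0.04,0,0],[0.04,0,0],[0.04,0,0],[0.04,0,0],[0,0,0]],"delta_rot":[[0,0,0],[0,0,0],[0,0,0],[0,0,0],[0,0,0]]}'
python3 -c "
from h import *
err([.567,-.014,.032],np.radians(88.05))"
```

```text
clock: 6.12
ee_pos: [0.5652, -0.0906, 0.0341]
tool_rot: [3.141, 0.001, 1.538]
contact_force: [0.8, -6.5, -3.7]
width: 0.0193
grip_force: 93.2
clock: 6.53
ee_pos: [0.5661, -0.0574, 0.034]
tool_rot: [3.141, 0.0, 1.538]
contact_force: [0.5, 1.0, -4.3]
width: 0.019
grip_force: 93.3
t 6.53 pos [ 0.5661 -0.0574  0.034 ] rpy [1.7998e+02 1.0000e-02 8.8140e+01] F [ 0.5  1.  -4.3] w 0.019 g 93.3
dpos [ 0.2172 -0.0026  0.0098] drot [0.0002 0.0001 0.001 ]
```

```bash
python3 -m inch '{"delta_pos":[[0.05,0,0],[0.05,0,0],[0.05,0,0],[0.04,0,0]],"delta_rot":[[0,0,0],[0,0,0],[0,0,0],[0,0,0]]}'
python3 -m inch '{"delta_pos":[[0.03,0,0],[0,0,0],[0,0,0]],"delta_rot":[[0,0,0],[0,0,0],[0,0,0]]}'
python3 - <<'E'
from h import *
im,d,c=snap('scene','scene7'); im2,d2,c2=snap('side','side7')
P=cloud(d2,c2); k=(abs(P[...,0]-.57)<.03)&(P[...,1]>.16)&(P[...,1]<.24)&(P[...,2]>.06)&(P[...,2]<.12); q=P[k]; print(len(q),q[:,1].max().round(4))
cv2.imwrite('pics/z7.png',np.hstack([cv2.resize(im[120:230,230:390],(400,275),interpolation=2),cv2.resize(im2[170:300,170:300],(275,275),interpolation=2)]))
E
```

```text
clock: 6.87
ee_pos: [0.5672, -0.0203, 0.0339]
tool_rot: [-3.142, 0.0, 1.537]
contact_force: [-0.7, -0.0, -3.6]
width: 0.0193
grip_force: 93.3
clock: 7.12
ee_pos: [0.5672, -0.0142, 0.0338]
tool_rot: [-3.141, -0.0, 1.538]
contact_force: [0.3, -0.1, -4.1]
width: 0.0193
grip_force: 93.3
152 0.1863
```

View pics/z7.png

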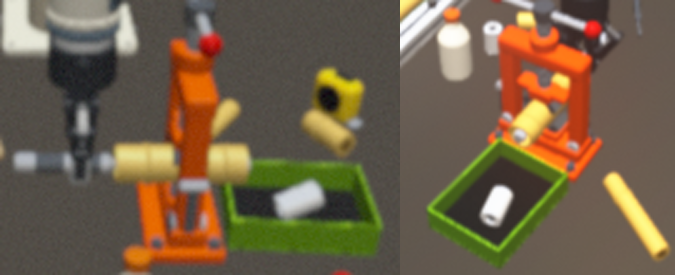

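The spigot lies in the tray (left crop (300,200)) and the drift's head shows at the far mouth. I'll draw the drift out straight, then raise it.

```bash
python3 -m inch '{"delta_pos":[[-0.1,0,0],[-0.14,0,0],[-0.14,0,0],[-0.14,0,0],[-0.14,0,0],[-0.14,0,0],[-0.14,0,0],[-0.1,0,0]],"delta_rot":[[0,0,0],[0,0,0],[0,0,0],[0,0,0],[0,0,0],[0,0,0],[0,0,0],[0,0,0]]}'
python3 -m inch '{"delta_pos":[[0,0,0],[0,0,-0.09],[0,0,-0.09],[0,0,0],[0,0,0],[0,0,0],[0,0,0]],"delta_rot":[[0,0,0],[0,0,0],[0,0,0],[0,0,-0.06],[0,0,-0.06],[0,0,-0.06],[0,0,0]]}'
python3 -c "
from h import *
err([.4364,-.2602,.065],1.807)"
```

```text
clock: 7.88
ee_pos: [0.5601, -0.2254, 0.0339]
tool_rot: [3.141, 0.001, 1.536]
contact_force: [0.5, -0.3, -3.6]
width: 0.0192
grip_force: 93.3
clock: 8.47
ee_pos: [0.5602, -0.2224, 0.0699]
tool_rot: [-3.141, -0.0, 1.81]
contact_force: [-0.0, 0.5, -4.7]
width: 0.0195
grip_force: 93.5
t 8.47 pos [ 0.5602 -0.2224  0.0699] rpy [-1.7999e+02 -1.0000e-02  1.0371e+02] F [-0.   0.5 -4.7] w 0.0195 g 93.5
dpos [-0.0367 -0.6459  0.0246] drot [-0.0001 -0.0001  0.0021]
```

```bash
python3 -m inch '{"delta_pos":[[-0.01,-0.16,0],[-0.01,-0.16,0],[-0.01,-0.16,0],[-0.007,-0.166,0],[0,0,0],[0,0,0]],"delta_rot":[[0,0,0.002],[0,0,0],[0,0,0],[0,0,0],[0,0,0],[0,0,0]]}'
python3 - <<'E'
from h import *
from scipy.optimize import least_squares
err([.4364,-.2602,-.0046],1.807)
for n in('scene','side'):
    im,d,c=snap(n,n+'8'); P=cloud(d,c); X,Y,Z=np.moveaxis(P,2,0); S=cv2.cvtColor(im,cv2.COLOR_BGR2HSV)[...,1]
    q=P[(X>.36)&(X<.5)&(Y>-.225)&(Y<-.04)&(Z>.08)&(Z<.14)&(S<90)]
    f=lambda p:np.hypot((q[:,0]-p[0]-p[1]*(q[:,1]+.15))*.972,q[:,2]-p[2]-p[3]*(q[:,1]+.15))-.005
    r=least_squares(f,[.41,-.24,.118,0],loss='soft_l1',f_scale=.0015).x
    print(n,len(q),r.round(4),'want x',round(.4362-.11*.24,4),'tip y',np.percentile(q[:,1],99.5).round(4))
E
```

```text
clock: 8.97
ee_pos: [0.4348, -0.2599, 0.0699]
tool_rot: [-3.141, -0.001, 1.799]
contact_force: [2.3, -0.2, -3.9]
width: 0.0192
grip_force: 94.1
t 8.97 pos [ 0.4348 -0.2599  0.0699] rpy [-1.7996e+02 -4.0000e-02  1.0309e+02] F [ 2.3 -0.2 -3.9] w 0.0192 g 94.1
dpos [-0.0035  0.0079  0.3724] drot [-0.0005 -0.0005 -0.0052]
scene 173 [ 0.4094 -0.2098  0.1242  0.0038] want x 0.4098 tip y -0.069
side 111 [ 0.412  -0.2467  0.1226  0.0034] want x 0.4098 tip y -0.0652
```

```bash
python3 -m inch '{"delta_pos":[[-0.003,0.006,0],[0,0,0.15],[0,0,0.12],[0,0,0.06],[0,0,0.035],[0,0,0],[0,0,0]],"delta_rot":[[0,0,-0.005],[0,0,0],[0,0,0],[0,0,0],[0,0,0],[0,0,0],[0,0,0]]}'
python3 -c "
from h import *
err([.4364,-.2602,-.0046],1.807)"
```

```text
clock: 9.65
ee_pos: [0.4373, -0.2596, -0.0032]
tool_rot: [-3.14, -0.001, 1.812]
contact_force: [-3.2, 0.7, -2.6]
width: 0.019
grip_force: 94.3
t 9.65 pos [ 0.4373 -0.2596 -0.0032] rpy [-1.7990e+02 -8.0000e-02  1.0383e+02] F [-3.2  0.7 -2.6] w 0.019 g 94.3
dpos [-0.0017 -0.0051  0.0069] drot [-0.0011 -0.0009  0.0035]
```

Touching the saddle lightly. I'll lower the last 1.5 mm, release, rise and check.

```bash
python3 -m inch '{"delta_pos":[[0,-0.003,0.007],[0,0,0],[0,0,0]],"delta_rot":[[0,0,0.003],[0,0,0],[0,0,0]]}' - 20
python3 -m inch '{"delta_pos":[[0,0,0],[0,0,0],[0,0,0],[0,0,0],[0,0,0],[0,0,0],[0,0,0],[0,0,0]],"delta_rot":[[0,0,0],[0,0,0],[0,0,0],[0,0,0],[0,0,0],[0,0,0],[0,0,0],[0,0,0]]}' 0
python3 -m inch '{"delta_pos":[[0,0,-0.1],[0,0,-0.2],[0,0,-0.2],[0,0,-0.2],[0,0,0],[0,0,0]],"delta_rot":[[0,0,0],[0,0,0],[0,0,0],[0,0,0],[0,0,0],[0,0,0]]}'
python3 - <<'E'
from h import *
A=snap('scene','scene9')[0];B=snap('side','side9')[0]
im0=load('scene0')[0]
for n in('scene','side'):
    im,d,c=load(n+'9'); P=cloud(d,c); X,Y,Z=np.moveaxis(P,2,0); S=cv2.cvtColor(im,cv2.COLOR_BGR2HSV)[...,1]
    q=P[(X>.36)&(X<.5)&(Y>-.345)&(Y<-.04)&(Z>.04)&(Z<.08)&(S<75)]
    print(n,len(q),'y ends',np.percentile(q[:,1],[.5,99.5]).round(4),'z95',np.percentile(q[:,2],95).round(4))
cv2.imwrite('pics/z9.png',np.hstack([cv2.resize(A[120:280,120:400],(480,274),interpolation=2),cv2.resize(B[150:350,170:350],(247,274),interpolation=2)]))
E
```

```text
clock: 9.9
ee_pos: [0.437, -0.26, -0.0038]
tool_rot: [-3.141, -0.0, 1.807]
contact_force: [-5.5, 0.6, 3.2]
width: 0.019
grip_force: 95.4
clock: 10.57
ee_pos: [0.4372, -0.2602, -0.0045]
tool_rot: [-3.142, 0.0, 1.807]
contact_force: [0.1, 0.3, -0.6]
width: 0.0855
grip_force: 0.0
clock: 11.07
ee_pos: [0.4388, -0.2612, 0.1381]
tool_rot: [3.138, 0.004, 1.807]
contact_force: [-0.9, 0.6, -1.9]
width: 0.0853
grip_force: 0.0
scene 415 y ends [-0.3329 -0.0695] z95 0.0605
side 215 y ends [-0.329  -0.0646] z95 0.0596
```

View pics/z9.png

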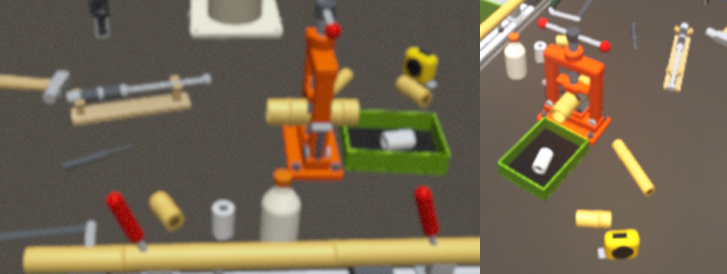

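The drift is back in its saddles, with ends and height matching the start to within about 2 mm. The spigot is in the tray, the other things haven't moved and the gripper is clear.

```bash
python3 -c "
from bench import arm
print(arm.finish_job())"
```

```text
the job is handed in; nothing more can be done
None
```

The spigot was driven through the tube into the green tray, the drift is back in its rest, nothing else on the bench was moved, and the job was handed in at about 11 s of the 61 s allowed (verdict not shown).

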